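# Ready the spring-driven film applicator

## Task

Get the film applicator ready for a draw-down. Use the marker pen lying on the log book to nudge the clean glass plate along the bed until it is snug against both the rear stop and the left stop - never touch the glass with the gripper - and lay the pen back on the log book. Wind the drive spring with the brass wing key, turning it clockwise and regripping as often as needed, until the gauge pointer rests in the green field and not in the red; leave the bottles, beaker and flask where they stand.

Things in the scene. Friction and masses are not known exactly. Their poses are not given: they have to be found in the camera images.
- applicator: Film applicator, fixed: white base, metal bed, blue drive housing along the rear. Origin on the bench under it; x to its rear, y to its left. Bed top z 26 mm, x -112..+40, y -143..+100. Dark stop bars 6 mm high: face of rear stop at x +40, of left stop at y +100. Base x -120..+110, y +-155. Housing x +50..+110, top z 76. Parked carriage arm over the left end: y +118..+148, x -105..+86, top z 84 mm.
- plate: Clean greenish glass plate 80 x 120 x 8 mm, about 0.2 kg, polished (slides easily), loose on the bed. Origin: centre of its underside; x along its 80 mm side, y along its 120 mm side, z up. It starts clear of both stops, turned up to 0.25 rad from the applicator's axes. Snug in the corner, its centre is at x 0, y +40 mm in the applicator's frame and its axes are parallel to the applicator's.
- plate_rear_left (a point): Rear left corner of the glass plate, 4 mm above its underside (plate frame +40, +60 mm); same axes as the plate.
- plate_rear_right (a point): Rear right corner of the glass plate, 4 mm above its underside (plate frame +40, -60 mm).
- plate_front_left (a point): Front left corner of the glass plate, 4 mm above its underside (plate frame -40, +60 mm).
- pen: Marker pen, white with a black cap, 135 mm long and 16 mm thick, blunt ends, 20 g, loose on the log book. Origin: lowest point of its middle (its axis is 8 mm above); its length runs along its y axis (ends at +-67 mm), z up.
- log_book: Dark blue log book lying flat on the bench, fixed. Origin: centre of its underside; 208 mm along x (-104 to +104), 146 mm along y (-75 to +71), solid cover at z = 11 mm.
- key (a joint): Winding in rad: grows as the wing key turns clockwise seen from above; starts at 0 to 1.5. The spring pulls back with 0.05 (at 0) to 0.16 N m (at 4.8), plus some drag. Ratchet of 16 teeth: let go, the key falls back to the last whole multiple of 0.393; it cannot be unwound. The gauge pointer turns clockwise 0.85 rad per rad: white field to 3.8, green 3.8 to 4.8, red to the end stop at 6.2.
- key_grip (a point): On the vertical axis of the brass wing key at mid height of its wings, 116 mm above the bench; applicator frame x +80, y -20 mm. Its x axis lies along the wings and turns with them. The wings form one flat upright blade 56 mm long, 9 mm thick, 26 mm high (13 above and below this point) on a thin stem, over a ratchet wheel whose top is at 85 mm: pinch across the 9 mm.
- red_bottle: Bystander: white bottle with a red cap, 48 mm in diameter, 106 mm high; origin at the centre of its underside.
- green_bottle: Bystander: white bottle with a green cap, 40 mm in diameter, 86 mm high; origin at the centre of its underside.
- amber_bottle: Bystander: brown bottle with a black cap, 42 mm in diameter, 90 mm high; origin at the centre of its underside.
- beaker: Bystander: glass beaker, 52 mm in diameter, 70 mm high; origin at the centre of its underside.
- flask: Bystander: clear volumetric flask with a round body 50 mm wide, a thin neck and a blue stopper, 140 mm high; origin at the centre of its underside.
There are look-alikes about, which are no part of the job. What is shaped like the pen but orange is not meant.

How it is judged (in metres and radians):
On the way:
1. the pen is in use on the plate: it presses against the edge of the glass (contact force between pen and plate above 0.1 N), for 0.02 s.
At the end, for the whole second after the job is handed in: The glass plate lies flat on the bed with its rear edge within about 2 mm of the rear stop at both corners and its left edge within about 2 mm of the left stop at both corners; the key stands between 3.8 and 4.8 rad (pointer in the green field); the pen lies at rest with its middle on the log book (x of each of plate_rear_left, plate_rear_right in the frame of applicator above 0.0378 m and y of each of plate_rear_left, plate_front_left in the frame of applicator above 0.0978 m and z of plate_rear_left in the frame of applicator below 0.034 m and angle between plate's own z axis and vertical below 0.05 rad and linear speed of each of plate, pen below 0.01 m/s and value of joint key between 3.8 and 4.8 rad and x of pen in the frame of log_book between -0.1 and 0.1 m and y of pen in the frame of log_book between -0.075 and 0.071 m and height (world z) of pen between 0.006 and 0.04 m); the robot touches nothing.
It fails at once if the gripper or arm touches the glass plate (contact force between any of the fingers, the arm and plate above 0.5 N).
It fails at once if a bottle, the beaker or the flask is moved by more than 25 mm or tipped over (distance of any of red_bottle, green_bottle, amber_bottle, beaker, flask from where it was at the start of the episode above 0.025 m or angle between any of red_bottle, green_bottle, amber_bottle, beaker, flask's own z axis and vertical above 0.6 rad).
It also fails if it takes over 72 s, if anything falls off the work surface, if the arm or the gripper's body presses on something with over 40 N, if the wrist force passes 120 N, or if a joint passes its speed limit or range.

## Robot

A 6-joint arm with a two-finger parallel gripper is mounted at the origin on a cart in front of the work surface, level with it; the furniture and walls round the work are solid. World frame = base frame: x ahead of the robot, y to its left, z up, the work surface at z = 0. Lengths are in m, angles in degrees, forces in N, time in s.
With the tool pointing down it reaches from about 0.35 to 0.875 m from the base axis. Payload 4.2 kg.
Tool frame: the origin (TCP) lies on the centre line of the jaws, within the pads' length; the fingertips stand 11 mm ahead of it and the grasp point (between the pads) lies 8 mm behind it; z points along the fingers, y is the line along which they close (so a half turn about z gives the same grasp; the last joint's range is limited). The gripper opens to 87 mm and grips with 3 to 60 N. Pads are 19 mm wide; open, the fingers measure 117 mm over their backs; the gripper's body (75 mm by 190 mm) begins 51 mm behind the grasp point.
Start: joints at [-59.897, 22.042, 0.453, 0, -68.411, -14.817], TCP at [0.165, -0.603, 0.234] pointing down, gripper open.
Joint ranges: [-179.83, 179.83], [-69.29, 118.12], [-61.27, 80.66], [-181.25, 117.63], [-171.15, -9.14], [-177.46, 177.46]. Speed limits (degrees/s): [159.86, 159.86, 180, 180, 180, 180].

## Interface

Orientations are given as a 3x3 rotation matrix whose columns are the frame's x, y, z axes.
In Python, from station import r gives the robot as it stands.
- The arm moves only by the tool servo_tool, never from a script. Its argument "commands" is a list that holds one entry, the list of rows, each a list of 7 numbers: the closure, from 0 (fully open) to 1 (shut), then the shift along the tool's x, y, z in mm, then the turn, a rotation vector about the tool's x, y, z in rad. In form: [[[claw, x, y, z, ax, ay, az], ...]]. A call has exactly 5 rows; each row is the pose to reach, as a shift and turn from the pose commanded when the call began, along the tool's axes at that moment; what a row does not reach only later rows make up. A row lasts 1/10 s, in which the tool goes at most 50 mm and 8.59 degrees, less where a joint would pass 70% of its speed; a pose out of reach is approached as far as the arm can. A call with a gripper value outside its range is refused whole. The fingers move at their own pace and stop on an object; the grip force is fixed at half the most. Time passes only in rows, so rows that repeat a pose let the fingers close, or fill a call up. It gives the time, the measured TCP pose, the force, the opening and the grip force at its end, in the units of the state.
- r.sense(): the state, without advancing time (a new reading comes with each control period).
- r.capture(name): name is "side" or "top"; returns a dict with "pixels" (384x512x3 uint8, red, green, blue), "camera_matrix" (3x3 intrinsics, pixels), "dist" ([k1, k2, p1, p2, k3] as OpenCV has them; the pictures are not rectified), "R" (3x3) and "t" (3): a world point X has camera coordinates R X + t. Camera axes: x right, y down, z forward; pixel columns grow to the right and rows downward; lengths in m; the calibration is good to about 2 mm. A picture is of the moment at which its call begins. There is no depth.
- r.finish_job(): hands the job in; it is judged then, once.
The state is a dict: "time_s": time; "joints": joint angles; "joint_velocities": joint speeds; "effort": joint torques, N m; "tcp_pos": TCP position; "ee_rot": TCP orientation; "wrist_force": force on the tool from outside, world axes, zero at the start; "moment": the same for the moment, N m; "gripper_width": opening from 0.0 (shut) to 1.0 (fully open); "gripper_force": force on a finger pad.
Only numpy, scipy, OpenCV 4.12 (cv2) and the standard library are available. Lean on these libraries where they do the work, as an engineer would, in place of code of your own. Each camera call takes 0.05 s, during which the arm holds its last target. There are 200 camera calls.

## Working session

There is one attempt and no reset: what is moved stays moved. The work goes in short steps, Python scripts to look and compute and a tool call to move; the robot and the scene stay as the last step left them, time stands still between calls to the robot, and variables do not carry over. Pictures are saved under pics/ and viewed, at most 10 in all, crops included, and the job is handed in when it is done.

Besides the shell and the picture viewer there is one more tool, called after "Emit:" by a JSON object that holds its "op" and its "data", one argument or row to a line. servo_tool: Moves the arm, as the interface text tells. Its arguments: {"type":"object","properties":{"commands":{"type":"array","items":{"type":"array","items":{"type":"array","items":{"type":"number"}}}}},"required":["commands"]}

```bash
ls; mkdir -p pics; python3 - <<'E'
from station import r
import cv2,numpy as np,pickle
for n in("top","side"):
    c=r.capture(n); pickle.dump(c,open(n+".pkl","wb"))
    cv2.imwrite(f"pics/{n}0.png",cv2.resize(c["pixels"][:,:,::-1],(800,600),interpolation=cv2.INTER_CUBIC))
    print(n,c["camera_matrix"],c["dist"],-np.array(c["R"]).T@c["t"],c["R"])
print(r.sense())
E
```

```text
pics
top [[349.35249538   0.         258.24955987]
 [  0.         349.35249538 200.42063251]
 [  0.           0.           1.        ]] [0.02326285 0.         0.         0.         0.        ] [0.45385886 0.07623893 1.35042649] [[-0.02313999 -0.99971383 -0.00606681]
 [-0.99744505  0.02349688 -0.06746309]
 [ 0.06758634  0.00449022 -0.99770333]]
side [[406.69623915   0.         253.1493033 ]
 [  0.         406.69623915 189.34411015]
 [  0.           0.           1.        ]] [-0.02400291  0.          0.          0.          0.        ] [0.59835398 1.02386321 0.94596378] [[-0.99957048  0.02770423  0.00955638]
 [ 0.01074749  0.64990585 -0.75993873]
 [-0.02726426 -0.75950962 -0.64992446]]
{'time_s': 0.1, 'joints': array([-5.98976647e+01,  2.20894210e+01,  3.88319848e-01, -2.64540205e-02,
       -6.84107467e+01, -1.48157848e+01]), 'joint_velocities': array([ 0.11235564, -0.14003653,  0.15215058,  0.08107635, -0.03771482,
       -0.00847908]), 'effort': array([-2.91187534e-04, -3.91690385e+01,  1.87935287e+01,  4.23192590e+00,
        1.34368622e-02, -7.24729921e-05]), 'tcp_pos': array([ 0.16466195, -0.60239199,  0.23253858]), 'ee_rot': array([[-9.64664194e-01, -2.63481734e-01, -6.07638632e-04],
       [-2.63482421e-01,  9.64662318e-01,  1.90412393e-03],
       [ 8.44642172e-05,  1.99694227e-03, -9.99998003e-01]]), 'wrist_force': array([-0.55835377, -0.12383427,  0.95146659]), 'moment': array([ 0.0029992 , -0.03753361, -0.03988658]), 'gripper_force': 0.0, 'gripper_width': 1.0002779931832408}
```

View pics/top0.png

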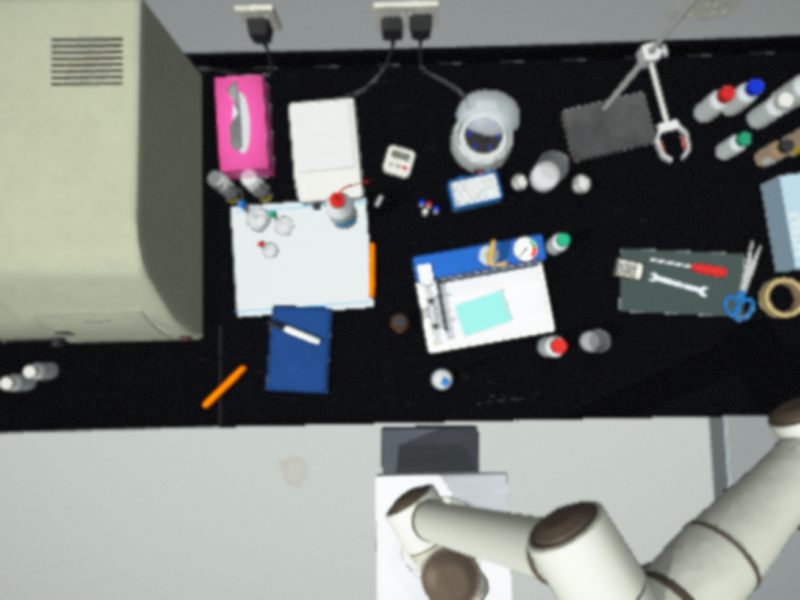

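View pics/side0.png

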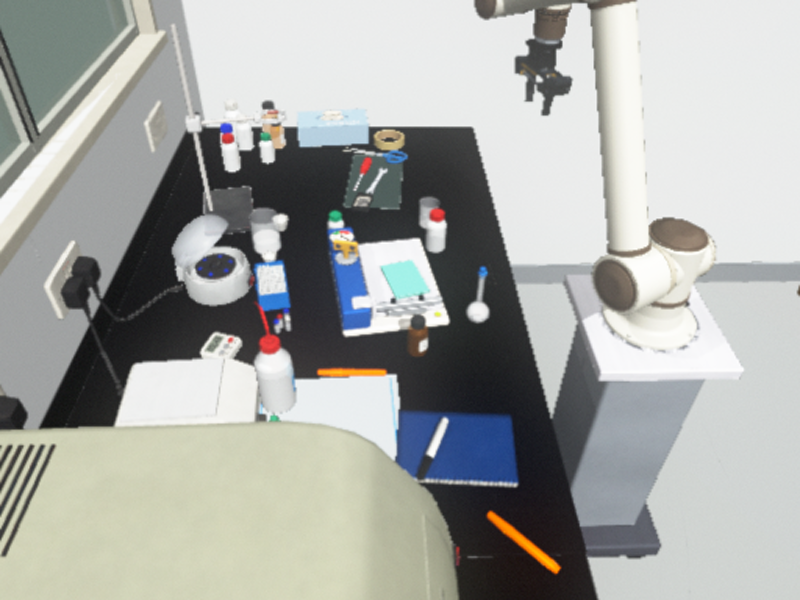

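The top picture shows the applicator at about (485,295), the log book at (300,348), and the pen at (297,333) with its black cap to the left. I'll enlarge those areas.

```bash
python3 - <<'E'
import cv2,pickle
t=pickle.load(open("top.pkl","rb"))["pixels"][:,:,::-1]
s=pickle.load(open("side.pkl","rb"))["pixels"][:,:,::-1]
k=dict(interpolation=cv2.INTER_CUBIC)
cv2.imwrite("pics/a.png",cv2.resize(t[145:245,255:388],None,fx=6,fy=6,**k))
b=cv2.resize(t[190:255,160:225],None,fx=6,fy=6,**k); c=cv2.resize(s[140:205+10,205:300],None,fx=4,fy=4,**k)
import numpy as np
im=np.zeros((400,800,3),np.uint8); im[:390,:390]=b; im[:300,410:790]=c
cv2.imwrite("pics/b.png",im)
E
```

```text
(no output)
```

View pics/a.png

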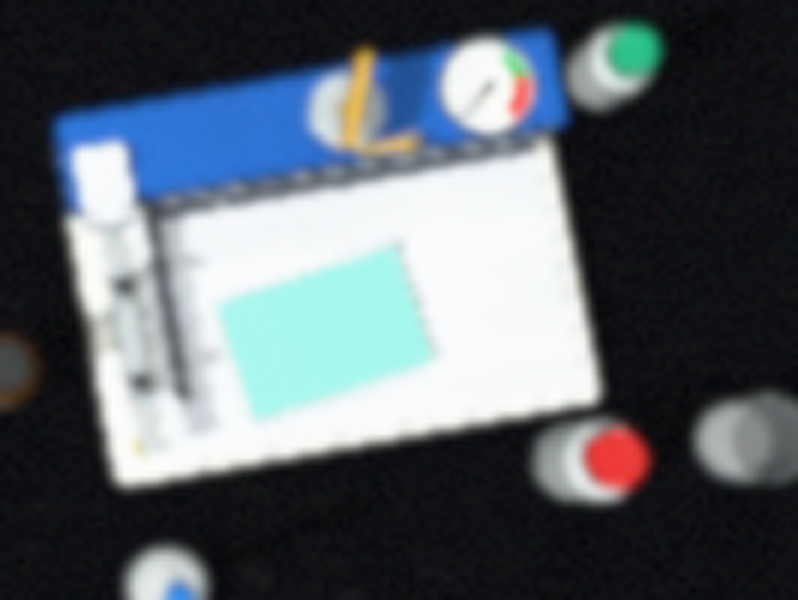

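View pics/b.png

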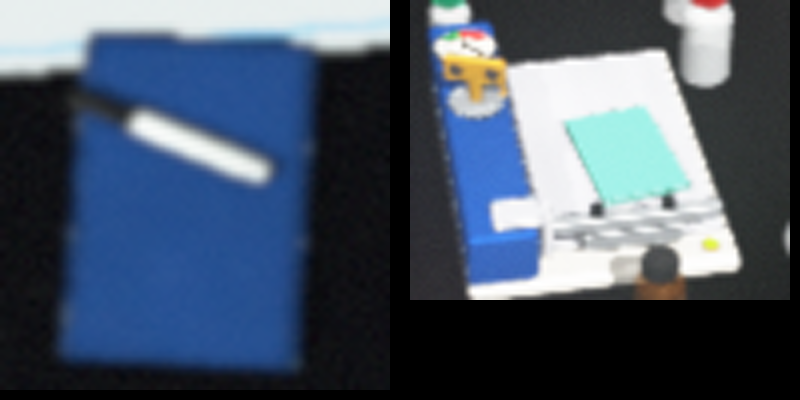

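The crops show the plate corners in the top view at (218,303), (400,243), (437,355) and (257,420). The key blade runs from (363,50) to (352,148). The pen's ends are at (72,95) and (272,172) on the book. Next I fit the poses.

```bash
cat > h.py <<'E'
import numpy as np,cv2,pickle
from scipy.optimize import least_squares
C={n:pickle.load(open(f"{n}.pkl","rb")) for n in("top","side")}
def proj(n,P):
    c=C[n]; return cv2.projectPoints(np.array(P,float).reshape(-1,3),cv2.Rodrigues(np.array(c["R"]))[0],np.array(c["t"],float),np.array(c["camera_matrix"]),np.array(c["dist"],float))[0][:,0]
def back(n,uv,z):
    c=C[n]; u=cv2.undistortPoints(np.array(uv,float).reshape(-1,1,2),np.array(c["camera_matrix"]),np.array(c["dist"],float))[:,0]
    R=np.array(c["R"]); o=-R.T@np.array(c["t"]); d=np.c_[u,np.ones(len(u))]@R
    return o+d*((z-o[2])/d[:,2])[:,None]
def T(p,L):
    L=np.array(L,float).reshape(-1,3); c,s=np.cos(p[2]),np.sin(p[2])
    return np.c_[p[0]+c*L[:,0]-s*L[:,1],p[1]+s*L[:,0]+c*L[:,1],L[:,2]]
def fit(p0,obs):
    # obs: list of (cam, local xyz, uv)
    f=lambda p:np.concatenate([(proj(n,T(p,l))[0]-uv) for n,l,uv in obs])
    s=least_squares(f,p0,loss='soft_l1',f_scale=.7); return s.x,f(s.x).reshape(-1,2)
ca=lambda u,v:np.array([(u+.5)/6-.5+255,(v+.5)/6-.5+145])
cb=lambda u,v:np.array([(u+.5)/6-.5+160,(v+.5)/6-.5+190])
cs=lambda u,v:np.array([(u-409.5)/4-.5+205,(v+.5)/4-.5+140])
E
python3 - <<'E'
from h import *
np.set_printoptions(precision=4,suppress=True)
A=[("top",(-.120,.155,.02),ca(115,488)),("top",(-.120,-.155,.02),ca(602,403)),
("top",(.11,.155,.076),ca(55,115)),("top",(.11,-.155,.076),ca(553,27)),("top",(.05,-.155,.076),ca(568,128)),
("side",(.11,.155,0),cs(470,298)),("side",(-.12,.155,0.02),cs(742,265)),("side",(-.12,-.155,.02),cs(665,50)),("side",(.11,.155,.076),cs(470,245)),("side",(.05,.155,.076),cs(538,232))]
a,e=fit([.55,0,.15],A);print("app",a,"\n",e)
l=[(.04,.06,.034),(.04,-.06,.034),(-.04,-.06,.034),(-.04,.06,.034)]
P=[("top",q,ca(*u)) for q,u in zip(l,[(218,303),(400,243),(437,355),(257,420)])]+[("side",q,cs(*u)) for q,u in zip(l,[(605,203),(567,122),(643,107),(690,187)])]
p,e=fit([.5,0,.2],P);print("plate",p,"\n",e)
d=p[:2]-a[:2];c,s=np.cos(a[2]),np.sin(a[2]);print("plate in app",c*d[0]+s*d[1],-s*d[0]+c*d[1],p[2]-a[2])
b=[(.104,.071,.011),(.104,-.075,.011),(-.104,-.075,.011),(-.104,.071,.011)]
B,e=fit([.5,.3,0],[("top",q,cb(*u)) for q,u in zip(b,[(88,37),(317,45),(300,370),(58,357)])]);print("book",B,e.ravel())
E_=back("top",[cb(72,95),cb(272,172)],.019);print("pen ends top",E_,np.linalg.norm(E_[0]-E_[1]))
E_=back("side",[(419*.64,475*.64),(445*.64,420*.64)],.019);print("pen ends side",E_)
k=back("top",[ca(364,50),ca(352,148)],.129);print("key blade",k,np.linalg.norm(k[0]-k[1]),np.degrees(np.arctan2(*(k[0]-k[1])[1::-1])),"expected ctr",T(a,(.08,-.02,.129)))
bz={"red":(618,458,.106),"green":(636,50,.086),"amber":(8,366,.09),"flask":(182,592,.14),"beaker":(735,440,.035)}
for n,(u,v,z) in bz.items():
    w=back("top",[ca(u,v)],z)[0];d=w[:2]-a[:2];print(n,w,"app",c*d[0]+s*d[1],-s*d[0]+c*d[1])
t=C["top"]["pixels"][:,:,::-1]; 
for q in [(.08,-.02,.129)]: print(proj("top",T(a,q)))
cv2.imwrite("pics/g.png",cv2.resize(t[145:175,300:352],None,fx=15,fy=15,interpolation=cv2.INTER_CUBIC))
E
```

```text
app [ 0.5881 -0.1108  0.1495] 
 [[ 0.2634 -0.1925]
 [-0.4418 -0.0528]
 [-0.0692  0.334 ]
 [-0.0742  0.5107]
 [ 0.5013 -0.4014]
 [-0.0533  3.1796]
 [-0.0832 -0.8528]
 [ 0.2566  0.0091]
 [-1.1079 -0.6195]
 [ 0.5189  0.5521]]
plate [ 0.5402 -0.1084  0.2988] 
 [[-0.6305 -0.0907]
 [-0.8858 -0.1187]
 [-0.0725  1.2554]
 [-0.2693  0.5085]
 [-0.3898 -0.547 ]
 [-1.4046 -0.5993]
 [ 0.1784 -0.9376]
 [ 0.0433 -1.1691]]
plate in app -0.04700831489624327 0.009450833063833165 0.1493064228150506
book [ 0.4638  0.3416 -0.0756] [ 0.0794 -0.6881 -0.196  -0.0534 -0.7352  0.2108  1.2881  0.3825]
pen ends top [[0.5327 0.4133 0.019 ]
 [0.4808 0.2868 0.019 ]] 0.13674905799601064
pen ends side [[0.5327 0.4072 0.019 ]
 [0.4786 0.2916 0.019 ]]
key blade [[ 0.6999 -0.1233  0.129 ]
 [ 0.642  -0.1143  0.129 ]] 0.05858925065881591 -8.791974088056186 expected ctr [[ 0.6702 -0.1186  0.129 ]]
red [ 0.4571 -0.2683  0.106 ] app -0.15297528959922696 -0.13630087813345654
green [ 0.7043 -0.2951  0.086 ] app 0.08744989703094797 -0.19957240414838606
amber [0.5208 0.0908 0.09  ] app -0.03653342308585858 0.2093220501008672
flask [ 0.386  -0.0066  0.14  ] app -0.18426982260146013 0.13307945155164916
beaker [ 0.4669 -0.361   0.035 ] app -0.15713027389629497 -0.22941920996636203
[[314.2072 161.2892]]
```

View pics/g.png

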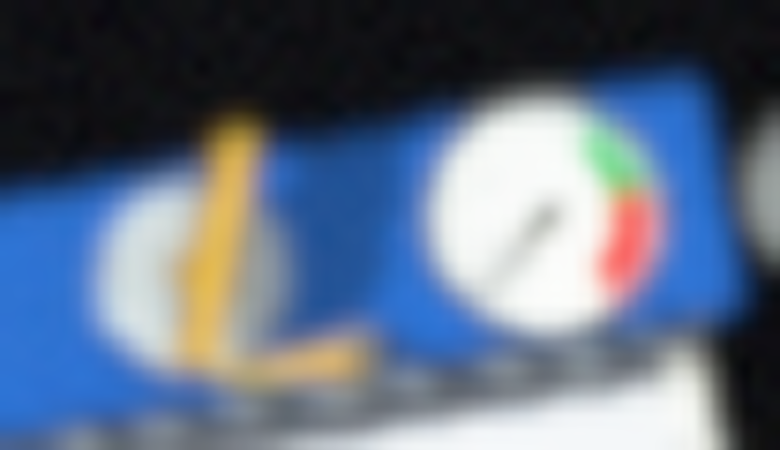

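The gauge centre is at (550,212) and the pointer reaches (485,290). Against the green field, which runs from (587,135) to (640,190), the key reads about 0.39 rad, so it sits on tooth 1. The plan is pen, then pushes, then pen back, then a single-grip turn of about 234°.

```bash
cat > plan.py <<'E'
import numpy as np,sys,json,os
# state: commanded x,y,z (mm), yaw_x (deg); plan(list of (claw,x,y,z,yaw,ncalls))
def plan(start,legs,save=True):
    p=np.array(start,float)
    for claw,x,y,z,yaw,n in legs:
        goal=np.array([x,y,z,yaw],float)
        p0=p.copy()
        for k in range(1,n+1):
            q=p0+(goal-p0)*k/n; d=q-p; a=np.radians(p[3])
            s=np.array([np.cos(a)*d[0]+np.sin(a)*d[1],np.sin(a)*d[0]-np.cos(a)*d[1],-d[2]])
            s=np.round(s,1); az=round(-np.radians(d[3]),3)
            print(f"{claw} full: {s.tolist()} az {az}  step/5: {np.round(s/5,2).tolist()} {az/5:.4f}")
            p=p+np.r_[np.cos(a)*s[0]+np.sin(a)*s[1],np.sin(a)*s[0]-np.cos(a)*s[1],-s[2],-np.degrees(az)]
    print("end",np.round(p,2).tolist())
A=np.array([588.1,-110.8]); YA=np.degrees(.1495)
def app(x,y):
    c,s=np.cos(.1495),np.sin(.1495); return (A[0]+c*x-s*y,A[1]+s*x+c*y)
E
python3 - <<'E'
from plan import *
e=np.array([.384,.923]); g=np.array([505.5,350.])-20*e; print(g)
plan([165,-603,234,195.286],[(0,450,-200,250,215,2),(0,g[0],g[1],120,247.4,3),(0,g[0],g[1],50,247.4,1),(0,g[0],g[1],26,247.4,1)])
E
```

```text
[497.82 331.54]
0 full: [-190.6, 156.8, -8.0] az -0.172  step/5: [-38.12, 31.36, -1.6] -0.0344
0 full: [-214.6, 121.9, -8.0] az -0.172  step/5: [-42.92, 24.38, -1.6] -0.0344
0 full: [-114.7, 136.0, 43.3] az -0.189  step/5: [-22.94, 27.2, 8.66] -0.0378
0 full: [-138.1, 112.0, 43.4] az -0.188  step/5: [-27.62, 22.4, 8.68] -0.0376
0 full: [-156.7, 84.3, 43.3] az -0.189  step/5: [-31.34, 16.86, 8.66] -0.0378
0 full: [-0.0, -0.0, 70.0] az 0.0  step/5: [-0.0, -0.0, 14.0] 0.0000
0 full: [-0.0, -0.0, 24.0] az 0.0  step/5: [-0.0, -0.0, 4.8] 0.0000
end [497.77, 331.54, 26.0, 247.43]
```

Emit:
{"op": "servo_tool", "data": {
  "commands": [
    [[0,-38.1,31.4,-1.6,0,0,-0.034],[0,-76.2,62.7,-3.2,0,0,-0.069],[0,-114.4,94.1,-4.8,0,0,-0.103],[0,-152.5,125.4,-6.4,0,0,-0.138],[0,-190.6,156.8,-8,0,0,-0.172]]
  ]
}}

```text
time_s: 0.6
tcp_pos: [0.3079, -0.3995, 0.2413]
ee_rot: [[-0.905, -0.426, -0.0], [-0.426, 0.905, 0.0], [0.0, 0.001, -1.0]]
wrist_force: [1.2, 0.6, -0.1]
gripper_width: 1.005
gripper_force: 0.0
```

Emit:
{"op": "servo_tool", "data": {
  "commands": [
    [[0,-42.9,24.4,-1.6,0,0,-0.034],[0,-85.8,48.8,-3.2,0,0,-0.069],[0,-128.8,73.1,-4.8,0,0,-0.103],[0,-171.7,97.5,-6.4,0,0,-0.138],[0,-214.6,121.9,-8,0,0,-0.172]]
  ]
}}

```text
time_s: 1.1
tcp_pos: [0.4503, -0.1979, 0.2495]
ee_rot: [[-0.818, -0.575, -0.0], [-0.575, 0.818, 0.0], [0.0, 0.0, -1.0]]
wrist_force: [0.6, -0.4, -0.2]
gripper_width: 0.998
gripper_force: 0.0
```

Emit:
{"op": "servo_tool", "data": {
  "commands": [
    [[0,-22.9,27.2,8.7,0,0,-0.038],[0,-45.9,54.4,17.3,0,0,-0.076],[0,-68.8,81.6,26,0,0,-0.113],[0,-91.8,108.8,34.6,0,0,-0.151],[0,-114.7,136,43.3,0,0,-0.189]]
  ]
}}

```text
time_s: 1.6
tcp_pos: [0.4654, -0.0212, 0.2057]
ee_rot: [[-0.696, -0.718, -0.0], [-0.718, 0.696, 0.0], [0.0, 0.0, -1.0]]
wrist_force: [1.0, 0.2, 0.2]
gripper_width: 0.999
gripper_force: 0.0
```

Emit:
{"op": "servo_tool", "data": {
  "commands": [
    [[0,-27.6,22.4,8.7,0,0,-0.038],[0,-55.2,44.8,17.4,0,0,-0.075],[0,-82.9,67.2,26,0,0,-0.113],[0,-110.5,89.6,34.7,0,0,-0.15],[0,-138.1,112,43.4,0,0,-0.188]]
  ]
}}

```text
time_s: 2.1
tcp_pos: [0.4813, 0.1558, 0.1623]
ee_rot: [[-0.549, -0.836, -0.001], [-0.836, 0.549, -0.0], [0.0, 0.0, -1.0]]
wrist_force: [1.0, 0.1, -0.6]
gripper_width: 1.003
gripper_force: 0.0
```

Emit:
{"op": "servo_tool", "data": {
  "commands": [
    [[0,-31.3,16.9,8.7,0,0,-0.038],[0,-62.7,33.7,17.3,0,0,-0.076],[0,-94,50.6,26,0,0,-0.113],[0,-125.4,67.4,34.6,0,0,-0.151],[0,-156.7,84.3,43.3,0,0,-0.189]]
  ]
}}

```text
time_s: 2.6
tcp_pos: [0.4973, 0.333, 0.1187]
ee_rot: [[-0.382, -0.924, -0.001], [-0.924, 0.382, -0.001], [0.001, 0.0, -1.0]]
wrist_force: [0.8, 0.4, 0.2]
gripper_width: 1.003
gripper_force: 0.0
```

Emit:
{"op": "servo_tool", "data": {
  "commands": [
    [[0,0,0,20,0,0,0],[0,0,0,40,0,0,0],[0,0,0,60,0,0,0],[0,0,0,70,0,0,0],[0,0,0,70,0,0,0]]
  ]
}}

```text
time_s: 3.1
tcp_pos: [0.4967, 0.3307, 0.0478]
ee_rot: [[-0.384, -0.923, -0.003], [-0.923, 0.384, -0.003], [0.004, 0.001, -1.0]]
wrist_force: [0.7, 0.0, -0.7]
gripper_width: 1.0
gripper_force: 0.0
```

Emit:
{"op": "servo_tool", "data": {
  "commands": [
    [[0,0,0,6,0,0,0],[0,0,0,12,0,0,0],[0,0,0,18,0,0,0],[0,0,0,24,0,0,0],[0,0,0,24,0,0,0]]
  ]
}}

```text
time_s: 3.6
tcp_pos: [0.4971, 0.3312, 0.0247]
ee_rot: [[-0.384, -0.923, -0.001], [-0.923, 0.384, -0.001], [0.002, 0.001, -1.0]]
wrist_force: [-0.1, -0.6, -0.1]
gripper_width: 0.998
gripper_force: 0.0
```

Emit:
{"op": "servo_tool", "data": {
  "commands": [
    [[1,0,0,0,0,0,0],[1,0,0,0,0,0,0],[1,0,0,0,0,0,0],[1,0,0,0,0,0,0],[1,0,0,0,0,0,0]]
  ]
}}

```text
time_s: 4.1
tcp_pos: [0.4976, 0.3318, 0.0257]
ee_rot: [[-0.384, -0.923, 0.0], [-0.923, 0.384, 0.0], [-0.0, -0.0, -1.0]]
wrist_force: [-0.1, -0.3, 0.1]
gripper_width: 0.633
gripper_force: 0.0
```

Emit:
{"op": "servo_tool", "data": {
  "commands": [
    [[1,0,0,0,0,0,0],[1,0,0,0,0,0,0],[1,0,0,0,0,0,0],[1,0,0,0,0,0,0],[1,0,0,0,0,0,0]]
  ]
}}

```text
time_s: 4.6
tcp_pos: [0.4976, 0.3317, 0.0255]
ee_rot: [[-0.384, -0.923, -0.0], [-0.923, 0.384, -0.0], [0.0, 0.0, -1.0]]
wrist_force: [-0.7, 0.1, -0.1]
gripper_width: 0.174
gripper_force: 0.3
```

```bash
python3 - <<'E'
from plan import *
from station import r
print(r.sense())
x1,y1=app(-200,6); x2,y2=app(-184,6)
plan([497.77,331.54,26,247.43],[(1,497.77,331.54,140,247.43,1),(1,440,100,140,210,2),(1,*app(-195,4),120,188.57,2),(1,*app(-195,4),44,188.57,1)])
E
```

```text
{'time_s': 4.6, 'joints': array([ 4.91874343e+01,  3.20360652e+01, -1.69915647e+01,  2.88615800e-04,
       -4.09736784e+01, -7.17617548e+01]), 'joint_velocities': array([-0.02968061,  0.010023  ,  0.01672577,  0.05605046, -0.00357559,
       -0.21094506]), 'effort': array([-1.69013394e-03, -4.18262351e+01,  1.31537551e+01,  2.96689756e+00,
       -5.88265853e-02, -1.28888787e-03]), 'tcp_pos': array([0.4975546 , 0.33166849, 0.02554246]), 'ee_rot': array([[-3.83877996e-01, -9.23383823e-01, -1.24243901e-05],
       [-9.23383822e-01,  3.83877996e-01, -1.94410928e-05],
       [ 2.27210406e-05,  4.00947309e-06, -1.00000000e+00]]), 'wrist_force': array([-0.74593338,  0.13220937, -0.14695424]), 'moment': array([ 0.06317775,  0.12632258, -0.04785784]), 'gripper_force': 0.27470921361601763, 'gripper_width': 0.17360995855393566}
1 full: [-0.0, 0.0, -114.0] az -0.0  step/5: [-0.0, 0.0, -22.8] -0.0000
1 full: [118.0, -17.8, -0.0] az 0.327  step/5: [23.6, -3.56, -0.0] 0.0654
1 full: [106.0, -54.7, -0.0] az 0.326  step/5: [21.2, -10.94, -0.0] 0.0652
1 full: [78.6, -90.8, 10.0] az 0.187  step/5: [15.72, -18.16, 2.0] 0.0374
1 full: [60.4, -103.8, 10.0] az 0.187  step/5: [12.08, -20.76, 2.0] 0.0374
1 full: [0.0, -0.0, 76.0] az 0.0  step/5: [0.0, -0.0, 15.2] 0.0000
end [394.71, -135.86, 44.0, 188.59]
```

```bash
python3 - <<'E'
from plan import *
plan([497.77,331.54,26,247.43],[(1,497.77,331.54,200,247.43,1),(1,440,100,200,210,2),(1,*app(-195,4),200,188.57,2),(1,*app(-195,4),60,188.57,1),(1,*app(-195,4),44,188.57,1)])
E
```

```text
1 full: [-0.0, 0.0, -174.0] az -0.0  step/5: [-0.0, 0.0, -34.8] -0.0000
1 full: [118.0, -17.8, -0.0] az 0.327  step/5: [23.6, -3.56, -0.0] 0.0654
1 full: [106.0, -54.7, -0.0] az 0.326  step/5: [21.2, -10.94, -0.0] 0.0652
1 full: [78.6, -90.8, -0.0] az 0.187  step/5: [15.72, -18.16, -0.0] 0.0374
1 full: [60.4, -103.8, -0.0] az 0.187  step/5: [12.08, -20.76, -0.0] 0.0374
1 full: [0.0, -0.0, 140.0] az 0.0  step/5: [0.0, -0.0, 28.0] 0.0000
1 full: [0.0, -0.0, 16.0] az 0.0  step/5: [0.0, -0.0, 3.2] 0.0000
end [394.71, -135.86, 44.0, 188.59]
```

Emit:
{"op": "servo_tool", "data": {
  "commands": [
    [[1,0,0,0,0,0,0],[1,0,0,-40,0,0,0],[1,0,0,-85,0,0,0],[1,0,0,-130,0,0,0],[1,0,0,-174,0,0,0]]
  ]
}}

```text
time_s: 5.1
tcp_pos: [0.4973, 0.3315, 0.2014]
ee_rot: [[-0.384, -0.923, 0.0], [-0.923, 0.384, 0.0], [-0.0, -0.0, -1.0]]
wrist_force: [0.5, 1.0, -0.3]
gripper_width: 0.154
gripper_force: 30.0
```

Emit:
{"op": "servo_tool", "data": {
  "commands": [
    [[1,23.6,-3.6,0,0,0,0.065],[1,47.2,-7.1,0,0,0,0.131],[1,70.8,-10.7,0,0,0,0.196],[1,94.4,-14.2,0,0,0,0.262],[1,118,-17.8,0,0,0,0.327]]
  ]
}}

```text
time_s: 5.6
tcp_pos: [0.4682, 0.2149, 0.1995]
ee_rot: [[-0.662, -0.749, -0.0], [-0.749, 0.662, 0.0], [0.0, 0.0, -1.0]]
wrist_force: [0.2, -0.3, 0.6]
gripper_width: 0.163
gripper_force: 30.0
```

Emit:
{"op": "servo_tool", "data": {
  "commands": [
    [[1,21.2,-10.9,0,0,0,0.065],[1,42.4,-21.9,0,0,0,0.13],[1,63.6,-32.8,0,0,0,0.196],[1,84.8,-43.8,0,0,0,0.261],[1,106,-54.7,0,0,0,0.326]]
  ]
}}

```text
time_s: 6.1
tcp_pos: [0.4393, 0.0992, 0.1996]
ee_rot: [[-0.867, -0.498, -0.0], [-0.498, 0.867, 0.0], [-0.0, 0.0, -1.0]]
wrist_force: [-1.3, -0.4, -0.2]
gripper_width: 0.157
gripper_force: 30.0
```

Emit:
{"op": "servo_tool", "data": {
  "commands": [
    [[1,15.7,-18.2,0,0,0,0.037],[1,31.4,-36.3,0,0,0,0.075],[1,47.2,-54.5,0,0,0,0.112],[1,62.9,-72.6,0,0,0,0.15],[1,78.6,-90.8,0,0,0,0.187]]
  ]
}}

```text
time_s: 6.6
tcp_pos: [0.4167, -0.0187, 0.1997]
ee_rot: [[-0.944, -0.329, 0.0], [-0.329, 0.944, 0.0], [-0.0, 0.0, -1.0]]
wrist_force: [-0.6, -0.2, 1.0]
gripper_width: 0.16
gripper_force: 30.0
```

Emit:
{"op": "servo_tool", "data": {
  "commands": [
    [[1,12.1,-20.8,0,0,0,0.037],[1,24.2,-41.5,0,0,0,0.075],[1,36.2,-62.3,0,0,0,0.112],[1,48.3,-83,0,0,0,0.15],[1,60.4,-103.8,0,0,0,0.187]]
  ]
}}

```text
time_s: 7.1
tcp_pos: [0.394, -0.1366, 0.1997]
ee_rot: [[-0.989, -0.148, 0.0], [-0.148, 0.989, 0.0], [-0.0, 0.0, -1.0]]
wrist_force: [-0.1, -0.3, -0.5]
gripper_width: 0.16
gripper_force: 30.0
```

Emit:
{"op": "servo_tool", "data": {
  "commands": [
    [[1,0,0,35,0,0,0],[1,0,0,70,0,0,0],[1,0,0,105,0,0,0],[1,0,0,130,0,0,0],[1,0,0,140,0,0,0]]
  ]
}}

```text
time_s: 7.6
tcp_pos: [0.3926, -0.1358, 0.0574]
ee_rot: [[-0.989, -0.149, -0.005], [-0.149, 0.989, 0.0], [0.005, 0.001, -1.0]]
wrist_force: [-0.4, -0.7, -0.3]
gripper_width: 0.157
gripper_force: 30.0
```

```bash
python3 - <<'E'
from station import r
import cv2,numpy as np,pickle
im=np.zeros((580,800,3),np.uint8)
for n,(x0,y0,w,h,f),o in(("side",(200,130,130,95,6),(0,0)),):
    c=r.capture(n); pickle.dump(c,open(n+".pkl","wb"))
    k=cv2.resize(c["pixels"][y0:y0+h,x0:x0+w,::-1],None,fx=f,fy=f,interpolation=cv2.INTER_CUBIC); im[:k.shape[0],:k.shape[1]]=k
cv2.imwrite("pics/s1.png",im)
E
```

```text
(no output)
```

View pics/s1.png

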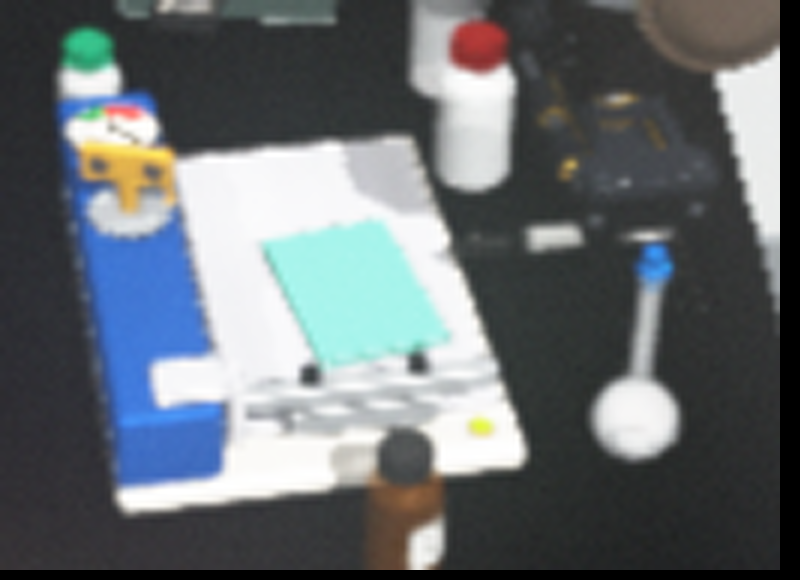

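Pen is held, cap at about (450,240), white tail at (650,235), level. I'll check the end pixels against the expected pose.

```bash
python3 - <<'E'
from h import *
from station import r
s=r.sense();print(s["tcp_pos"],s["gripper_width"])
t=s["tcp_pos"]
u=np.array([np.cos(.1495),np.sin(.1495),0])
for z in(-6.5,-9):
  for d in (.087,.048,0,-.047):
    print(z,d,(proj("side",t+u*d+[0,0,z/1000])[0]-[200,130])*6)
E
python3 - <<'E'
from plan import *
plan([394.71,-135.86,60,188.59],[(1,*app(-195,4),44,188.57,1),(1,*app(-165,4),44,188.57,2),(1,*app(-129,4),44,188.57,2)])
E
```

```text
[ 0.39241801 -0.13575499  0.0568853 ] 0.15647091974175908
-6.5 0.087 [452.14539254 245.60843454]
-6.5 0.048 [515.70667609 239.03843855]
-6.5 0 [593.25879446 231.02660371]
-6.5 -0.047 [668.47066083 223.26108172]
-9 0.087 [451.95731097 248.9108209 ]
-9 0.048 [515.44899701 242.33543866]
-9 0 [592.91700829 234.31679123]
-9 -0.047 [668.04817786 226.54440707]
1 full: [0.0, -0.0, 16.0] az 0.0  step/5: [0.0, -0.0, 3.2] 0.0000
1 full: [-15.0, -0.0, -0.0] az 0.0  step/5: [-3.0, -0.0, -0.0] 0.0000
1 full: [-15.0, -0.0, -0.0] az 0.0  step/5: [-3.0, -0.0, -0.0] 0.0000
1 full: [-18.0, -0.0, -0.0] az 0.0  step/5: [-3.6, -0.0, -0.0] 0.0000
1 full: [-18.0, -0.1, -0.0] az 0.0  step/5: [-3.6, -0.02, -0.0] 0.0000
end [459.98, -126.1, 44.0, 188.59]
```

Emit:
{"op": "servo_tool", "data": {
  "commands": [
    [[1,0,0,5,0,0,0],[1,0,0,10,0,0,0],[1,0,0,15,0,0,0],[1,0,0,18,0,0,0],[1,0,0,18,0,0,0]]
  ]
}}

```text
time_s: 8.15
tcp_pos: [0.3944, -0.1357, 0.0414]
ee_rot: [[-0.989, -0.149, -0.0], [-0.149, 0.989, 0.0], [0.0, 0.0, -1.0]]
wrist_force: [-0.2, 0.2, -0.6]
gripper_width: 0.154
gripper_force: 30.0
```

```bash
python3 - <<'E'
from station import r
import cv2,numpy as np,pickle
s=r.sense();print(s["tcp_pos"],s["wrist_force"])
c=r.capture("side"); pickle.dump(c,open("side.pkl","wb"))
cv2.imwrite("pics/s2.png",cv2.resize(c["pixels"][155:185,260:320,::-1],None,fx=13,fy=13,interpolation=cv2.INTER_CUBIC))
from h import *
t=s["tcp_pos"]
u=np.array([np.cos(.1495),np.sin(.1495),0])
for d in (.087,.048,0,-.047):
    print(d,(proj("side",t+u*d+[0,0,-.0065])[0]-[260,155])*13)
E
```

```text
[ 0.39435805 -0.13570806  0.0414408 ] [-0.20635364  0.21639541 -0.60794481]
0.087 [190.17567701 251.27483502]
0.048 [327.00113657 236.96729658]
0 [493.95556022 219.51656176]
-0.047 [655.88427507 202.59883663]
```

View pics/s2.png

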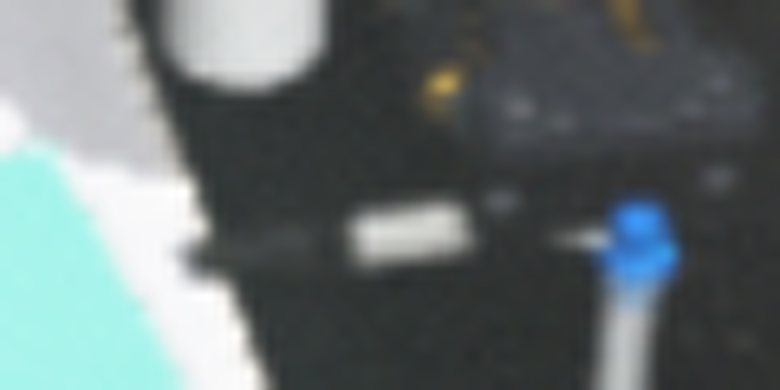

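Pen cap end at (185,252) matches the expected (190,251), so the pen is level and ready. Pushing to the rear.

Emit:
{"op": "servo_tool", "data": {
  "commands": [
    [[1,-4,0,-1,0,0,0],[1,-8,0,-1,0,0,0],[1,-12,0,-1,0,0,0],[1,-16,0,-1,0,0,0],[1,-20,0,-1,0,0,0]]
  ]
}}

```text
time_s: 8.7
tcp_pos: [0.4143, -0.1327, 0.0425]
ee_rot: [[-0.989, -0.149, -0.001], [-0.149, 0.989, -0.0], [0.001, 0.0, -1.0]]
wrist_force: [-1.5, 0.6, -1.3]
gripper_width: 0.158
gripper_force: 30.0
```

Emit:
{"op": "servo_tool", "data": {
  "commands": [
    [[1,-3,0,0,0,0,0],[1,-6,0,0,0,0,0],[1,-9,0,0,0,0,0],[1,-12,0,0,0,0,0],[1,-15,0,0,0,0,0]]
  ]
}}

```text
time_s: 9.2
tcp_pos: [0.4292, -0.1305, 0.0425]
ee_rot: [[-0.989, -0.149, -0.0], [-0.149, 0.989, 0.0], [0.0, 0.0, -1.0]]
wrist_force: [-0.5, -0.3, -0.4]
gripper_width: 0.156
gripper_force: 30.0
```

Emit:
{"op": "servo_tool", "data": {
  "commands": [
    [[1,-3,0,0,0,0,0],[1,-6,0,0,0,0,0],[1,-9,0,0,0,0,0],[1,-12,0,0,0,0,0],[1,-15,0,0,0,0,0]]
  ]
}}

```text
time_s: 9.7
tcp_pos: [0.4442, -0.1282, 0.0425]
ee_rot: [[-0.989, -0.149, -0.0], [-0.149, 0.989, -0.0], [0.0, -0.0, -1.0]]
wrist_force: [-1.8, -0.7, -0.5]
gripper_width: 0.157
gripper_force: 30.0
```

Emit:
{"op": "servo_tool", "data": {
  "commands": [
    [[1,-3,0,0,0,0,0],[1,-6,0,0,0,0,0],[1,-9,0,0,0,0,0],[1,-12,0,0,0,0,0],[1,-14,0,0,0,0,0]]
  ]
}}

```text
time_s: 10.2
tcp_pos: [0.4576, -0.1261, 0.0424]
ee_rot: [[-0.989, -0.149, -0.001], [-0.149, 0.989, 0.0], [0.001, 0.0, -1.0]]
wrist_force: [-1.8, 0.1, -1.3]
gripper_width: 0.155
gripper_force: 30.0
```

```bash
python3 - <<'E'
from station import r
import cv2,numpy as np,pickle
s=r.sense();print(s["tcp_pos"],s["wrist_force"])
c=r.capture("top"); pickle.dump(c,open("top.pkl","wb"))
cv2.imwrite("pics/t2.png",cv2.resize(c["pixels"][145:245,255:388,::-1],None,fx=6,fy=6,interpolation=cv2.INTER_CUBIC))
hsv=cv2.cvtColor(c["pixels"][145:245,255:388],cv2.COLOR_RGB2HSV)
m=cv2.inRange(hsv,(75,50,100),(98,255,255));print(m.sum()/255)
cn=max(cv2.findContours(m,0,2)[0],key=cv2.contourArea);print(cv2.minAreaRect(cn),cv2.boundingRect(cn))
E
```

```text
[ 0.45757072 -0.12610348  0.04236513] [-1.76313012  0.10441071 -1.27893646]
737.0
((51.092308044433594, 43.338462829589844), (22.628093719482422, 31.39867401123047), 74.74488067626953) (35, 29, 34, 28)
```

Emit:
{"op": "servo_tool", "data": {
  "commands": [
    [[1,-1,0,0,0,0,0],[1,-2,0,0,0,0,0],[1,-3,0,0,0,0,0],[1,-4,0,0,0,0,0],[1,-4,0,0,0,0,0]]
  ]
}}

```text
time_s: 10.75
tcp_pos: [0.4604, -0.1257, 0.0422]
ee_rot: [[-0.989, -0.149, -0.003], [-0.149, 0.989, 0.0], [0.003, 0.0, -1.0]]
wrist_force: [-3.9, -0.3, -0.1]
gripper_width: 0.157
gripper_force: 30.0
```

Emit:
{"op": "servo_tool", "data": {
  "commands": [
    [[1,-0.5,0,0,0,0,0],[1,-1,0,0,0,0,0],[1,-1.5,0,0,0,0,0],[1,-2,0,0,0,0,0],[1,-2,0,0,0,0,0]]
  ]
}}

```text
time_s: 11.25
tcp_pos: [0.4605, -0.1255, 0.0418]
ee_rot: [[-0.989, -0.148, -0.007], [-0.148, 0.989, -0.0], [0.007, 0.001, -1.0]]
wrist_force: [-7.6, 0.3, 0.8]
gripper_width: 0.159
gripper_force: 30.1
```

```bash
cat > look.py <<'E'
from station import r
import cv2,numpy as np,pickle
s=r.sense();print(s["tcp_pos"],s["wrist_force"])
c=r.capture("top"); pickle.dump(c,open("top.pkl","wb"))
hsv=cv2.cvtColor(c["pixels"][145:245,255:388],cv2.COLOR_RGB2HSV)
m=cv2.inRange(hsv,(75,50,100),(98,255,255))
cn=max(cv2.findContours(m,0,2)[0],key=cv2.contourArea);R=cv2.minAreaRect(cn);print(R)
from h import back
from plan import *
b=back("top",cv2.boxPoints(R)+[255,145],.034)[:,:2]*1000-A
cc,ss=np.cos(.1495),np.sin(.1495)
print("corners app mm\n",np.round(np.c_[cc*b[:,0]+ss*b[:,1],-ss*b[:,0]+cc*b[:,1]],1),"tcp app",(lambda d:(cc*d[0]+ss*d[1],-ss*d[0]+cc*d[1]))(s["tcp_pos"][:2]*1000-A))
cv2.imwrite("pics/t_%d.png"%(s["time_s"]*100),cv2.resize(c["pixels"][145:245,255:388,::-1],None,fx=6,fy=6,interpolation=cv2.INTER_CUBIC))
E
python3 look.py; ls pics
```

```text
[ 0.46052577 -0.12554313  0.04175147] [-7.64457608  0.25789343  0.81426431]
((51.033966064453125, 42.181129455566406), (23.097496032714844, 31.206193923950195), 79.3803482055664)
corners app mm
 [[ 45.7  70.2]
 [ 47.2 -48.1]
 [-40.5 -48.1]
 [-42.   69.7]] tcp app (np.float64(-128.34712481864636), np.float64(4.4227034789571))
a.png
b.png
g.png
s1.png
s2.png
side0.png
t2.png
t_1125.png
top0.png
```

```bash
python3 - <<'E'
from plan import *
x,y=app(-125,4)
plan([x,y,43,188.59],[(1,*app(-155,4),43,188.59,1),(1,*app(-155,4),160,188.59,1),(1,*app(-70,-80),160,228.59,1),(1,*app(-0,-152),160,278.57,2),(1,*app(0,-152),60,278.57,1),(1,*app(0,-152),43,278.57,1),(1,*app(0,-112),43,278.57,2)])
E
```

```text
1 full: [30.0, 0.0, -0.0] az -0.0  step/5: [6.0, 0.0, -0.0] -0.0000
1 full: [-0.0, 0.0, -117.0] az -0.0  step/5: [-0.0, 0.0, -23.4] -0.0000
1 full: [-85.0, -84.0, -0.0] az -0.698  step/5: [-17.0, -16.8, -0.0] -0.1396
1 full: [-3.6, -50.1, -0.0] az -0.436  step/5: [-0.72, -10.02, -0.0] -0.0872
1 full: [17.8, -46.9, -0.0] az -0.436  step/5: [3.56, -9.38, -0.0] -0.0872
1 full: [0.0, -0.0, 100.0] az -0.0  step/5: [0.0, -0.0, 20.0] -0.0000
1 full: [0.0, -0.0, 17.0] az -0.0  step/5: [0.0, -0.0, 3.4] -0.0000
1 full: [-20.0, 0.0, -0.0] az -0.0  step/5: [-4.0, 0.0, -0.0] -0.0000
1 full: [-20.0, 0.0, -0.0] az -0.0  step/5: [-4.0, 0.0, -0.0] -0.0000
end [604.78, -221.54, 43.0, 278.54]
```

Emit:
{"op": "servo_tool", "data": {
  "commands": [
    [[1,6,0,0,0,0,0],[1,12,0,0,0,0,0],[1,18,0,0,0,0,0],[1,24,0,0,0,0,0],[1,30,0,0,0,0,0]]
  ]
}}

```text
time_s: 11.8
tcp_pos: [0.434, -0.1298, 0.0428]
ee_rot: [[-0.989, -0.149, 0.001], [-0.149, 0.989, 0.0], [-0.001, -0.0, -1.0]]
wrist_force: [-1.0, -0.5, -0.8]
gripper_width: 0.156
gripper_force: 30.0
```

Emit:
{"op": "servo_tool", "data": {
  "commands": [
    [[1,0,0,-23,0,0,0],[1,0,0,-47,0,0,0],[1,0,0,-70,0,0,0],[1,0,0,-94,0,0,0],[1,0,0,-117,0,0,0]]
  ]
}}

```text
time_s: 12.3
tcp_pos: [0.4338, -0.1298, 0.1607]
ee_rot: [[-0.989, -0.149, 0.001], [-0.149, 0.989, 0.0], [-0.001, -0.0, -1.0]]
wrist_force: [0.7, -0.1, 0.4]
gripper_width: 0.159
gripper_force: 30.0
```

Emit:
{"op": "servo_tool", "data": {
  "commands": [
    [[1,-17,-16.8,0,0,0,-0.14],[1,-34,-33.6,0,0,0,-0.279],[1,-51,-50.4,0,0,0,-0.419],[1,-68,-67.2,0,0,0,-0.558],[1,-85,-84,0,0,0,-0.698]]
  ]
}}

```text
time_s: 12.8
tcp_pos: [0.5311, -0.2007, 0.1595]
ee_rot: [[-0.657, -0.754, 0.0], [-0.754, 0.657, 0.0], [-0.0, -0.0, -1.0]]
wrist_force: [-0.3, 0.3, -0.5]
gripper_width: 0.157
gripper_force: 30.0
```

Emit:
{"op": "servo_tool", "data": {
  "commands": [
    [[1,-0.7,-10,0,0,0,-0.087],[1,-1.4,-20,0,0,0,-0.174],[1,-2.2,-30.1,0,0,0,-0.262],[1,-2.9,-40.1,0,0,0,-0.349],[1,-3.6,-50.1,0,0,0,-0.436]]
  ]
}}

```text
time_s: 13.3
tcp_pos: [0.5706, -0.2308, 0.1594]
ee_rot: [[-0.28, -0.96, 0.0], [-0.96, 0.28, 0.0], [-0.0, -0.0, -1.0]]
wrist_force: [0.3, -0.4, -0.6]
gripper_width: 0.159
gripper_force: 30.0
```

Emit:
{"op": "servo_tool", "data": {
  "commands": [
    [[1,3.6,-9.4,0,0,0,-0.087],[1,7.1,-18.8,0,0,0,-0.174],[1,10.7,-28.1,0,0,0,-0.262],[1,14.2,-37.5,0,0,0,-0.349],[1,17.8,-46.9,0,0,0,-0.436]]
  ]
}}

```text
time_s: 13.8
tcp_pos: [0.6106, -0.2611, 0.1593]
ee_rot: [[0.152, -0.988, 0.0], [-0.988, -0.152, 0.0], [-0.0, -0.0, -1.0]]
wrist_force: [0.1, 0.1, -0.2]
gripper_width: 0.164
gripper_force: 30.0
```

Emit:
{"op": "servo_tool", "data": {
  "commands": [
    [[1,0,0,25,0,0,0],[1,0,0,50,0,0,0],[1,0,0,75,0,0,0],[1,0,0,95,0,0,0],[1,0,0,100,0,0,0]]
  ]
}}

```text
time_s: 14.3
tcp_pos: [0.6084, -0.2604, 0.0565]
ee_rot: [[0.148, -0.989, -0.005], [-0.989, -0.148, 0.002], [-0.002, 0.005, -1.0]]
wrist_force: [-0.8, 0.1, 0.2]
gripper_width: 0.159
gripper_force: 30.0
```

```bash
python3 look.py; ls pics|grep t_
```

```text
[ 0.60843985 -0.26041619  0.05652262] [-0.7574134   0.09594786  0.17160247]
((44.54528045654297, 42.74150848388672), (21.807476043701172, 18.244565963745117), 79.3803482055664)
corners app mm
 [[ 45.7  70.2]
 [ 46.5   1. ]
 [-36.2   0.8]
 [-37.1  69.7]] tcp app (np.float64(-2.1714218726921324), np.float64(-150.9768191381532))
t_1125.png
t_1430.png
```

Emit:
{"op": "servo_tool", "data": {
  "commands": [
    [[1,0,0,5,0,0,0],[1,0,0,10,0,0,0],[1,0,0,15,0,0,0],[1,0,0,17,0,0,0],[1,0,0,17,0,0,0]]
  ]
}}

```text
time_s: 14.85
tcp_pos: [0.6104, -0.2609, 0.0424]
ee_rot: [[0.148, -0.989, -0.0], [-0.989, -0.148, 0.0], [-0.0, 0.0, -1.0]]
wrist_force: [-0.2, 0.5, 0.3]
gripper_width: 0.161
gripper_force: 30.0
```

Emit:
{"op": "servo_tool", "data": {
  "commands": [
    [[1,-3,0,0,0,0,0],[1,-6,0,0,0,0,0],[1,-9,0,0,0,0,0],[1,-12,0,0,0,0,0],[1,-15,0,0,0,0,0]]
  ]
}}

```text
time_s: 15.35
tcp_pos: [0.6083, -0.2459, 0.0427]
ee_rot: [[0.149, -0.989, 0.0], [-0.989, -0.149, -0.0], [0.0, -0.0, -1.0]]
wrist_force: [0.5, -1.0, 0.1]
gripper_width: 0.156
gripper_force: 30.0
```

Emit:
{"op": "servo_tool", "data": {
  "commands": [
    [[1,-3,0,0,0,0,0],[1,-6,0,0,0,0,0],[1,-9,0,0,0,0,0],[1,-12,0,0,0,0,0],[1,-15,0,0,0,0,0]]
  ]
}}

```text
time_s: 15.85
tcp_pos: [0.606, -0.231, 0.0426]
ee_rot: [[0.148, -0.989, 0.0], [-0.989, -0.148, -0.0], [0.0, -0.0, -1.0]]
wrist_force: [0.1, -1.0, -1.2]
gripper_width: 0.158
gripper_force: 30.0
```

Emit:
{"op": "servo_tool", "data": {
  "commands": [
    [[1,-2.5,0,0,0,0,0],[1,-5,0,0,0,0,0],[1,-7.5,0,0,0,0,0],[1,-10,0,0,0,0,0],[1,-12,0,0,0,0,0]]
  ]
}}

```text
time_s: 16.35
tcp_pos: [0.6046, -0.2199, 0.0428]
ee_rot: [[0.149, -0.989, 0.001], [-0.989, -0.149, -0.001], [0.001, -0.001, -1.0]]
wrist_force: [0.2, -7.6, 0.0]
gripper_width: 0.158
gripper_force: 30.1
```

```bash
python3 look.py
```

```text
[ 0.60464115 -0.21994093  0.04284987] [ 0.22359955 -7.64695751  0.04517865]
((31.5, 46.0), (22.0, 11.0), 90.0)
corners app mm
 [[ 45.7  99.3]
 [ 38.5  58.2]
 [-43.6  73.1]
 [-36.5 114. ]] tcp app (np.float64(0.10079029327221178), np.float64(-110.38723398486329))
```

```bash
python3 - <<'E'
from plan import *
plan([*app(0,-110),43,278.54],[(1,*app(0,-140),43,278.54,1),(1,*app(0,-140),200,278.54,1),(1,440,-40,200,262,2)])
E
```

```text
1 full: [30.0, -0.0, -0.0] az -0.0  step/5: [6.0, -0.0, -0.0] -0.0000
1 full: [-0.0, -0.0, -157.0] az -0.0  step/5: [-0.0, -0.0, -31.4] -0.0000
1 full: [-116.0, 68.0, -0.0] az 0.144  step/5: [-23.2, 13.6, -0.0] 0.0288
1 full: [-105.0, 83.9, -0.0] az 0.145  step/5: [-21.0, 16.78, -0.0] 0.0290
end [440.04, -40.05, 200.0, 261.98]
```

Emit:
{"op": "servo_tool", "data": {
  "commands": [
    [[1,6,0,0,0,0,0],[1,12,0,0,0,0,0],[1,18,0,0,0,0,0],[1,24,0,0,0,0,0],[1,30,0,0,0,0,0]]
  ]
}}

```text
time_s: 16.9
tcp_pos: [0.6087, -0.2496, 0.0424]
ee_rot: [[0.148, -0.989, -0.0], [-0.989, -0.148, 0.0], [-0.0, 0.0, -1.0]]
wrist_force: [0.3, 0.3, -0.2]
gripper_width: 0.157
gripper_force: 30.0
```

Emit:
{"op": "servo_tool", "data": {
  "commands": [
    [[1,0,0,-30,0,0,0],[1,0,0,-65,0,0,0],[1,0,0,-100,0,0,0],[1,0,0,-130,0,0,0],[1,0,0,-157,0,0,0]]
  ]
}}

```text
time_s: 17.4
tcp_pos: [0.6088, -0.2495, 0.2015]
ee_rot: [[0.148, -0.989, 0.001], [-0.989, -0.148, -0.0], [0.0, -0.001, -1.0]]
wrist_force: [0.0, 0.1, -0.8]
gripper_width: 0.157
gripper_force: 30.0
```

Emit:
{"op": "servo_tool", "data": {
  "commands": [
    [[1,-23.2,13.6,0,0,0,0.029],[1,-46.4,27.2,0,0,0,0.058],[1,-69.6,40.8,0,0,0,0.087],[1,-92.8,54.4,0,0,0,0.115],[1,-116,68,0,0,0,0.144]]
  ]
}}

```text
time_s: 17.9
tcp_pos: [0.5235, -0.144, 0.1996]
ee_rot: [[0.003, -1.0, 0.0], [-1.0, -0.003, 0.0], [-0.0, -0.0, -1.0]]
wrist_force: [-0.1, 0.3, 0.1]
gripper_width: 0.156
gripper_force: 30.0
```

Emit:
{"op": "servo_tool", "data": {
  "commands": [
    [[1,-21,16.8,0,0,0,0.029],[1,-42,33.6,0,0,0,0.058],[1,-63,50.3,0,0,0,0.087],[1,-84,67.1,0,0,0,0.116],[1,-105,83.9,0,0,0,0.145]]
  ]
}}

```text
time_s: 18.4
tcp_pos: [0.4391, -0.0393, 0.1997]
ee_rot: [[-0.141, -0.99, 0.0], [-0.99, 0.141, 0.0], [-0.0, -0.0, -1.0]]
wrist_force: [0.9, 0.3, -0.2]
gripper_width: 0.156
gripper_force: 30.0
```

```bash
python3 - <<'E'
from plan import *
plan([440.04,-40.05,200,261.98],[(1,470,145.7,200,255,1),(1,497.77,331.54,200,247.43,1)])
E
```

```text
1 full: [-188.1, -3.8, -0.0] az 0.122  step/5: [-37.62, -0.76, -0.0] 0.0244
1 full: [-186.7, 21.4, -0.0] az 0.132  step/5: [-37.34, 4.28, -0.0] 0.0264
end [497.73, 331.55, 200.0, 247.43]
```

Emit:
{"op": "servo_tool", "data": {
  "commands": [
    [[1,-37.6,-0.8,0,0,0,0.024],[1,-75.2,-1.5,0,0,0,0.049],[1,-112.9,-2.3,0,0,0,0.073],[1,-150.5,-3,0,0,0,0.098],[1,-188.1,-3.8,0,0,0,0.122]]
  ]
}}

```text
time_s: 18.9
tcp_pos: [0.4699, 0.1473, 0.1999]
ee_rot: [[-0.26, -0.966, 0.0], [-0.966, 0.26, 0.0], [-0.001, -0.0, -1.0]]
wrist_force: [-0.1, -0.3, -1.2]
gripper_width: 0.155
gripper_force: 30.0
```

Emit:
{"op": "servo_tool", "data": {
  "commands": [
    [[1,-37.3,4.3,0,0,0,0.026],[1,-74.7,8.6,0,0,0,0.053],[1,-112,12.8,0,0,0,0.079],[1,-149.4,17.1,0,0,0,0.106],[1,-186.7,21.4,0,0,0,0.132]]
  ]
}}

```text
time_s: 19.4
tcp_pos: [0.4977, 0.3331, 0.1996]
ee_rot: [[-0.385, -0.923, -0.0], [-0.923, 0.385, 0.0], [-0.0, 0.0, -1.0]]
wrist_force: [0.3, 0.4, 0.7]
gripper_width: 0.159
gripper_force: 30.0
```

```bash
python3 look.py; mv pics/t_1840.png pics/x.png 2>/dev/null; python3 - <<'E'
import pickle,cv2,numpy as np
c=pickle.load(open("top.pkl","rb"))["pixels"][170:235,265:345,::-1]
cv2.imwrite("pics/snug.png",cv2.resize(c,None,fx=9,fy=9,interpolation=cv2.INTER_CUBIC))
E
```

```text
[0.49768794 0.33312998 0.199606  ] [0.3015236  0.36872005 0.65573679]
((42.95134735107422, 43.39093780517578), (22.997591018676758, 32.6716423034668), 79.99201965332031)
corners app mm
 [[ 46.8 103.4]
 [ 47.1 -20.4]
 [-40.2 -19.6]
 [-40.4 103.7]] tcp app (np.float64(-23.282988563400195), np.float64(452.4445479858162))
```

View pics/snug.png

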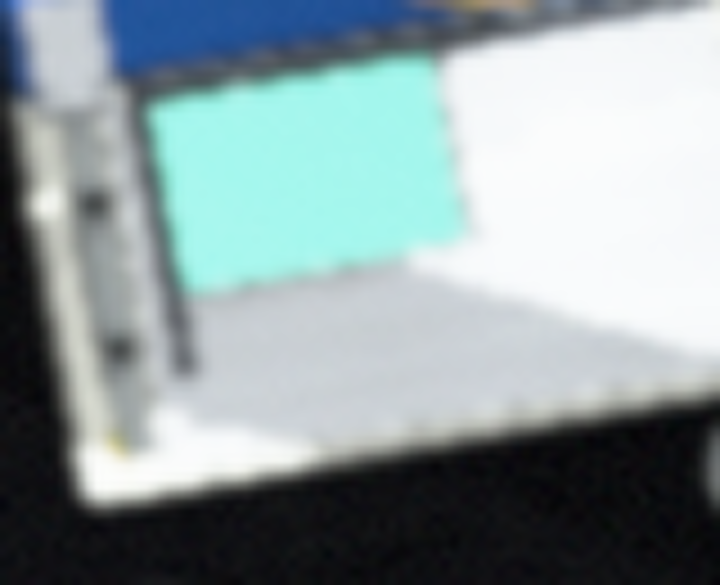

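The plate's left rear corner, at (148,98), sits in the angle of both dark stops, and its edges run parallel to them without a gap. I'll lay the pen back.

Emit:
{"op": "servo_tool", "data": {
  "commands": [
    [[1,0,0,35,0,0,0],[1,0,0,70,0,0,0],[1,0,0,105,0,0,0],[1,0,0,135,0,0,0],[1,0,0,155,0,0,0]]
  ]
}}

```text
time_s: 19.95
tcp_pos: [0.4967, 0.3305, 0.0421]
ee_rot: [[-0.384, -0.923, -0.003], [-0.923, 0.384, -0.002], [0.003, 0.001, -1.0]]
wrist_force: [1.0, -0.5, -0.9]
gripper_width: 0.159
gripper_force: 30.0
```

Emit:
{"op": "servo_tool", "data": {
  "commands": [
    [[1,0,0,8,0,0,0],[1,0,0,14,0,0,0],[1,0,0,18,0,0,0],[1,0,0,19,0,0,0],[1,0,0,19,0,0,0]]
  ]
}}

```text
time_s: 20.45
tcp_pos: [0.4979, 0.3321, 0.0264]
ee_rot: [[-0.384, -0.923, 0.001], [-0.923, 0.384, 0.001], [-0.001, -0.001, -1.0]]
wrist_force: [-1.0, -0.4, 0.2]
gripper_width: 0.16
gripper_force: 30.0
```

Emit:
{"op": "servo_tool", "data": {
  "commands": [
    [[0.7,0,0,0,0,0,0],[0.7,0,0,0,0,0,0],[0.5,0,0,0,0,0,0],[0.3,0,0,0,0,0,0],[0,0,0,0,0,0,0]]
  ]
}}

```text
time_s: 20.95
tcp_pos: [0.4975, 0.3318, 0.0256]
ee_rot: [[-0.384, -0.923, 0.0], [-0.923, 0.384, 0.0], [-0.0, -0.0, -1.0]]
wrist_force: [-0.1, -0.0, -0.7]
gripper_width: 0.487
gripper_force: 0.0
```

Emit:
{"op": "servo_tool", "data": {
  "commands": [
    [[0,0,0,-5,0,0,0],[0,0,0,-15,0,0,0],[0,0,0,-40,0,0,0],[0,0,0,-85,0,0,0],[0,0,0,-130,0,0,0]]
  ]
}}

```text
time_s: 21.45
tcp_pos: [0.4973, 0.3314, 0.1573]
ee_rot: [[-0.384, -0.923, -0.0], [-0.923, 0.384, -0.001], [0.001, 0.0, -1.0]]
wrist_force: [0.9, 1.8, -0.5]
gripper_width: 0.931
gripper_force: 0.0
```

Emit:
{"op": "servo_tool", "data": {
  "commands": [
    [[0,0,0,-15,0,0,0],[0,0,0,-30,0,0,0],[0,0,0,-45,0,0,0],[0,0,0,-54,0,0,0],[0,0,0,-54,0,0,0]]
  ]
}}

```text
time_s: 21.95
tcp_pos: [0.4981, 0.3322, 0.2116]
ee_rot: [[-0.384, -0.923, 0.003], [-0.923, 0.384, 0.003], [-0.004, -0.002, -1.0]]
wrist_force: [-0.5, 0.9, -0.2]
gripper_width: 1.006
gripper_force: 0.0
```

```bash
python3 - <<'E'
from plan import *
from station import r
s=r.sense();print(s["tcp_pos"],s["joints"])
# key: yaw_y=261.2 -> yaw_x=351.2 ; centre of key from fit
print(app(80,-20))
kx,ky=app(80,-20)
plan([497.73,331.55,210,247.43],[(0,520,120,230,290,2),(0,kx,ky,210,351.2,3),(0,kx,ky,128,351.2,1),(0,kx,ky,110,351.2,1)])
E
```

```text
[0.49806717 0.33224563 0.21162401] [ 4.91964524e+01  2.02978651e+01 -5.47377432e+00  2.21192635e-02
 -6.40093799e+01 -7.17686197e+01]
(np.float64(670.186528437732), np.float64(-118.6614152060185))
0 full: [93.4, -50.9, -10.0] az -0.371  step/5: [18.68, -10.18, -2.0] -0.0742
0 full: [105.5, -13.5, -10.0] az -0.372  step/5: [21.1, -2.7, -2.0] -0.0744
0 full: [91.9, -19.8, 6.7] az -0.356  step/5: [18.38, -3.96, 1.34] -0.0712
0 full: [93.0, 13.4, 6.6] az -0.356  step/5: [18.6, 2.68, 1.32] -0.0712
0 full: [82.6, 45.0, 6.7] az -0.356  step/5: [16.52, 9.0, 1.34] -0.0712
0 full: [-0.0, -0.0, 82.0] az -0.0  step/5: [-0.0, -0.0, 16.4] -0.0000
0 full: [-0.0, -0.0, 18.0] az -0.0  step/5: [-0.0, -0.0, 3.6] -0.0000
end [670.21, -118.69, 110.0, 351.19]
```

Emit:
{"op": "servo_tool", "data": {
  "commands": [
    [[0,18.7,-10.2,-2,0,0,-0.074],[0,37.4,-20.4,-4,0,0,-0.148],[0,56,-30.5,-6,0,0,-0.223],[0,74.7,-40.7,-8,0,0,-0.297],[0,93.4,-50.9,-10,0,0,-0.371]]
  ]
}}

```text
time_s: 22.45
tcp_pos: [0.5082, 0.2249, 0.2187]
ee_rot: [[-0.02, -1.0, -0.002], [-1.0, 0.02, -0.001], [0.001, 0.002, -1.0]]
wrist_force: [-0.8, 0.3, -0.1]
gripper_width: 0.999
gripper_force: 0.0
```

Emit:
{"op": "servo_tool", "data": {
  "commands": [
    [[0,21.1,-2.7,-2,0,0,-0.074],[0,42.2,-5.4,-4,0,0,-0.149],[0,63.3,-8.1,-6,0,0,-0.223],[0,84.4,-10.8,-8,0,0,-0.298],[0,105.5,-13.5,-10,0,0,-0.372]]
  ]
}}

```text
time_s: 22.95
tcp_pos: [0.5193, 0.1192, 0.2288]
ee_rot: [[0.345, -0.939, -0.002], [-0.939, -0.345, -0.001], [0.0, 0.002, -1.0]]
wrist_force: [0.4, -0.1, -0.2]
gripper_width: 0.996
gripper_force: 0.0
```

Emit:
{"op": "servo_tool", "data": {
  "commands": [
    [[0,18.4,-4,1.3,0,0,-0.071],[0,36.8,-7.9,2.7,0,0,-0.142],[0,55.1,-11.9,4,0,0,-0.214],[0,73.5,-15.8,5.4,0,0,-0.285],[0,91.9,-19.8,6.7,0,0,-0.356]]
  ]
}}

```text
time_s: 23.45
tcp_pos: [0.5696, 0.0398, 0.2218]
ee_rot: [[0.65, -0.76, -0.002], [-0.76, -0.65, -0.0], [-0.001, 0.002, -1.0]]
wrist_force: [0.3, 0.8, 0.4]
gripper_width: 0.998
gripper_force: 0.0
```

Emit:
{"op": "servo_tool", "data": {
  "commands": [
    [[0,18.6,2.7,1.3,0,0,-0.071],[0,37.2,5.4,2.6,0,0,-0.142],[0,55.8,8,4,0,0,-0.214],[0,74.4,10.7,5.3,0,0,-0.285],[0,93,13.4,6.6,0,0,-0.356]]
  ]
}}

```text
time_s: 23.95
tcp_pos: [0.6197, -0.0396, 0.2151]
ee_rot: [[0.874, -0.486, -0.002], [-0.486, -0.874, -0.0], [-0.002, 0.001, -1.0]]
wrist_force: [0.4, -0.5, 1.1]
gripper_width: 1.005
gripper_force: 0.0
```

Emit:
{"op": "servo_tool", "data": {
  "commands": [
    [[0,16.5,9,1.3,0,0,-0.071],[0,33,18,2.7,0,0,-0.142],[0,49.6,27,4,0,0,-0.214],[0,66.1,36,5.4,0,0,-0.285],[0,82.6,45,6.7,0,0,-0.356]]
  ]
}}

```text
time_s: 24.45
tcp_pos: [0.6698, -0.1191, 0.2082]
ee_rot: [[0.989, -0.15, -0.002], [-0.15, -0.989, 0.0], [-0.002, 0.0, -1.0]]
wrist_force: [-0.1, 0.4, 0.3]
gripper_width: 1.0
gripper_force: 0.0
```

Emit:
{"op": "servo_tool", "data": {
  "commands": [
    [[0,0,0,20,0,0,0],[0,0,0,40,0,0,0],[0,0,0,60,0,0,0],[0,0,0,75,0,0,0],[0,0,0,82,0,0,0]]
  ]
}}

```text
time_s: 24.95
tcp_pos: [0.6684, -0.1185, 0.1245]
ee_rot: [[0.988, -0.154, -0.005], [-0.154, -0.988, 0.0], [-0.005, 0.001, -1.0]]
wrist_force: [-0.8, 0.4, 0.8]
gripper_width: 0.997
gripper_force: 0.0
```

Emit:
{"op": "servo_tool", "data": {
  "commands": [
    [[0,0,0,5,0,0,0],[0,0,0,10,0,0,0],[0,0,0,15,0,0,0],[0,0,0,18,0,0,0],[0,0,0,18,0,0,0]]
  ]
}}

```text
time_s: 25.45
tcp_pos: [0.6698, -0.1185, 0.1093]
ee_rot: [[0.988, -0.153, -0.0], [-0.153, -0.988, 0.0], [-0.0, -0.0, -1.0]]
wrist_force: [0.3, 0.6, 0.6]
gripper_width: 1.0
gripper_force: 0.0
```

```bash
python3 - <<'E'
from station import r
s=r.sense();print(s["tcp_pos"],s["joints"],s["wrist_force"])
E
```

```text
[ 0.66977223 -0.11847562  0.10931114] [ 3.55410099e+00  3.29803236e+01 -1.17828237e-02 -7.48753521e-03
 -5.70342191e+01  7.76339756e+01] [0.31121863 0.60421711 0.61244302]
```

Emit:
{"op": "servo_tool", "data": {
  "commands": [
    [[1,0,0,0,0,0,0],[1,0,0,0,0,0,0],[1,0,0,0,0,0,0],[1,0,0,0,0,0,0],[1,0,0,0,0,0,0]]
  ]
}}

```text
time_s: 25.95
tcp_pos: [0.67, -0.1185, 0.1097]
ee_rot: [[0.988, -0.153, 0.0], [-0.153, -0.988, 0.0], [0.0, -0.0, -1.0]]
wrist_force: [-0.5, -1.6, 0.2]
gripper_width: 0.629
gripper_force: 0.0
```

Emit:
{"op": "servo_tool", "data": {
  "commands": [
    [[1,0,0,0,0,0,0],[1,0,0,0,0,0,0],[1,0,0,0,0,0,0],[1,0,0,0,0,0,0],[1,0,0,0,0,0,0]]
  ]
}}

```text
time_s: 26.45
tcp_pos: [0.67, -0.1186, 0.1096]
ee_rot: [[0.988, -0.153, -0.0], [-0.153, -0.988, -0.0], [-0.0, 0.0, -1.0]]
wrist_force: [-1.7, -5.8, -1.6]
gripper_width: 0.17
gripper_force: 3.4
```

Emit:
{"op": "servo_tool", "data": {
  "commands": [
    [[1,0,0,0,0,0,0],[1,0,0,0,0,0,0],[1,0,0,0,0,0,0],[1,0,0,0,0,0,0],[1,0,0,0,0,0,0]]
  ]
}}

```text
time_s: 26.95
tcp_pos: [0.6696, -0.1203, 0.1096]
ee_rot: [[0.988, -0.154, -0.001], [-0.154, -0.988, -0.002], [-0.001, 0.002, -1.0]]
wrist_force: [0.8, -5.3, -0.7]
gripper_width: 0.119
gripper_force: 30.0
```

```bash
python3 - <<'E'
from station import r
s=r.sense();print(s["tcp_pos"],s["ee_rot"][0],s["wrist_force"],s["moment"],s["gripper_width"],s["gripper_force"])
E
```

```text
[ 0.6696149  -0.12030217  0.10957204] [ 9.88136138e-01 -1.53577836e-01 -9.06162306e-04] [ 0.81513066 -5.30198064 -0.72425879] [-1.61699889  0.16076257  0.05264031] 0.11924677847284552 29.995256715965866
```

Emit:
{"op": "servo_tool", "data": {
  "commands": [
    [[1,0,1.5,0,0,0,0.05],[1,0,2,0,0,0,0.15],[1,0,2,0,0,0,0.27],[1,0,2,0,0,0,0.4],[1,0,2,0,0,0,0.5]]
  ]
}}

```text
time_s: 27.45
tcp_pos: [0.6698, -0.1202, 0.1096]
ee_rot: [[0.791, -0.611, 0.0], [-0.611, -0.791, 0.0], [0.0, -0.0, -1.0]]
wrist_force: [0.1, 0.7, 0.2]
gripper_width: 0.117
gripper_force: 30.0
```

```bash
cat > q.py <<'E'
from station import r
import numpy as np
s=r.sense();R=s["ee_rot"];print(s["time_s"],s["tcp_pos"],"yaw",np.degrees(np.arctan2(R[1][0],R[0][0])),s["joints"][5],s["wrist_force"],s["moment"],s["gripper_width"],s["gripper_force"])
E
python3 q.py
```

```text
27.45 [ 0.66975592 -0.12018055  0.10959409] yaw -37.69400302190966 48.9142168288576 [0.1273504  0.71451019 0.24783914] [0.22183728 0.09611019 0.14019279] 0.11724246391314622 29.997129142284393
```

Emit:
{"op": "servo_tool", "data": {
  "commands": [
    [[1,0,0,0,0,0,0.14],[1,0,0,0,0,0,0.28],[1,0,0,0,0,0,0.42],[1,0,0,0,0,0,0.56],[1,0,0,0,0,0,0.7]]
  ]
}}

```text
time_s: 27.95
tcp_pos: [0.6701, -0.1199, 0.1096]
ee_rot: [[0.211, -0.978, 0.001], [-0.978, -0.211, 0.001], [-0.0, -0.001, -1.0]]
wrist_force: [0.9, 1.1, -0.4]
gripper_width: 0.12
gripper_force: 30.0
```

Emit:
{"op": "servo_tool", "data": {
  "commands": [
    [[1,0,0,0,0,0,0.14],[1,0,0,0,0,0,0.28],[1,0,0,0,0,0,0.42],[1,0,0,0,0,0,0.56],[1,0,0,0,0,0,0.7]]
  ]
}}

```text
time_s: 28.45
tcp_pos: [0.6706, -0.12, 0.1096]
ee_rot: [[-0.469, -0.883, 0.002], [-0.883, 0.469, 0.0], [-0.001, -0.002, -1.0]]
wrist_force: [2.2, 0.4, -1.7]
gripper_width: 0.12
gripper_force: 30.0
```

Emit:
{"op": "servo_tool", "data": {
  "commands": [
    [[1,0,0,0,0,0,0.14],[1,0,0,0,0,0,0.28],[1,0,0,0,0,0,0.42],[1,0,0,0,0,0,0.56],[1,0,0,0,0,0,0.7]]
  ]
}}

```text
time_s: 28.95
tcp_pos: [0.6709, -0.1203, 0.1096]
ee_rot: [[-0.928, -0.374, 0.003], [-0.374, 0.928, -0.0], [-0.003, -0.001, -1.0]]
wrist_force: [1.9, -0.5, -1.9]
gripper_width: 0.118
gripper_force: 30.0
```

Emit:
{"op": "servo_tool", "data": {
  "commands": [
    [[1,0,0,0,0,0,0.14],[1,0,0,0,0,0,0.28],[1,0,0,0,0,0,0.42],[1,0,0,0,0,0,0.56],[1,0,0,0,0,0,0.7]]
  ]
}}

```text
time_s: 29.45
tcp_pos: [0.6709, -0.1207, 0.1096]
ee_rot: [[-0.95, 0.312, 0.003], [0.312, 0.95, -0.001], [-0.003, 0.0, -1.0]]
wrist_force: [3.3, -1.2, -1.2]
gripper_width: 0.118
gripper_force: 30.0
```

```bash
python3 q.py; python3 - <<'E'
from station import r
import cv2
a=r.capture("side")["pixels"][135:175,205:245,::-1]
cv2.imwrite("pics/gs.png",cv2.resize(a,None,fx=12,fy=12,interpolation=cv2.INTER_CUBIC))
E
```

```text
29.45 [ 0.6709138  -0.12073642  0.10964103] yaw 161.84404785012825 -111.56257794883707 [ 3.26304126 -1.22672352 -1.16586153] [-0.53185706 -0.78005716  0.21562294] 0.11817743038827144 29.993670880794525
```

Emit:
{"op": "servo_tool", "data": {
  "commands": [
    [[1,0,0,0,0,0,0.14],[1,0,0,0,0,0,0.28],[1,0,0,0,0,0,0.42],[1,0,0,0,0,0,0.56],[1,0,0,0,0,0,0.7]]
  ]
}}

```text
time_s: 30.0
tcp_pos: [0.6706, -0.1211, 0.1096]
ee_rot: [[-0.528, 0.849, 0.002], [0.849, 0.528, -0.001], [-0.002, 0.001, -1.0]]
wrist_force: [2.8, -2.2, -1.1]
gripper_width: 0.118
gripper_force: 30.0
```

Emit:
{"op": "servo_tool", "data": {
  "commands": [
    [[1,0,0,0,0,0,0.05],[1,0,0,0,0,0,0.08],[1,0,0,0,0,0,0.08],[1,0,0,0,0,0,0.08],[1,0,0,0,0,0,0.08]]
  ]
}}

```text
time_s: 30.5
tcp_pos: [0.6705, -0.1211, 0.1096]
ee_rot: [[-0.462, 0.887, 0.002], [0.887, 0.462, -0.001], [-0.002, 0.001, -1.0]]
wrist_force: [4.1, -4.4, -2.7]
gripper_width: 0.118
gripper_force: 30.0
```

```bash
python3 q.py
```

```text
30.5 [ 0.67053255 -0.12107173  0.10963886] yaw 117.53841559791645 -155.84932927517232 [ 4.05291295 -4.35757105 -2.69529758] [-1.26722477 -1.1351201   0.19316338] 0.11809893041828474 29.999267756938934
```

Emit:
{"op": "servo_tool", "data": {
  "commands": [
    [[0.5,0,0,0,0,0,0],[0.3,0,0,0,0,0,0],[0,0,0,0,0,0,0],[0,0,0,0,0,0,0],[0,0,0,0,0,0,0]]
  ]
}}

```text
time_s: 31.0
tcp_pos: [0.6694, -0.1203, 0.1096]
ee_rot: [[-0.461, 0.888, -0.0], [0.888, 0.461, 0.0], [0.0, -0.0, -1.0]]
wrist_force: [-0.5, 0.8, -1.0]
gripper_width: 0.49
gripper_force: 0.0
```

Emit:
{"op": "servo_tool", "data": {
  "commands": [
    [[0,0,0,0,0,0,0],[0,0,0,-15,0,0,0],[0,0,0,-40,0,0,0],[0,0,0,-75,0,0,0],[0,0,0,-110,0,0,0]]
  ]
}}

```text
time_s: 31.5
tcp_pos: [0.6695, -0.1206, 0.2218]
ee_rot: [[-0.461, 0.888, 0.0], [0.888, 0.461, -0.0], [-0.0, 0.0, -1.0]]
wrist_force: [0.7, -0.6, -0.0]
gripper_width: 0.939
gripper_force: 0.0
```

Emit:
{"op": "servo_tool", "data": {
  "commands": [
    [[0,-3,-26,-4,0,0,0],[0,-6,-53,-8,0,0,0],[0,-9,-79,-12,0,0,0],[0,-12,-106,-16,0,0,0],[0,-16,-132,-20,0,0,0]]
  ]
}}

```text
time_s: 32.0
tcp_pos: [0.5589, -0.196, 0.2412]
ee_rot: [[-0.461, 0.887, 0.002], [0.887, 0.461, -0.0], [-0.001, 0.001, -1.0]]
wrist_force: [0.4, -0.6, 0.3]
gripper_width: 1.002
gripper_force: 0.0
```

Emit:
{"op": "servo_tool", "data": {
  "commands": [
    [[0,-3,-26,0,0,0,0],[0,-6,-53,0,0,0,0],[0,-9,-79,0,0,0,0],[0,-12,-106,0,0,0,0],[0,-16,-132,0,0,0,0]]
  ]
}}

```text
time_s: 32.5
tcp_pos: [0.4491, -0.271, 0.241]
ee_rot: [[-0.461, 0.887, 0.002], [0.887, 0.461, -0.001], [-0.001, 0.001, -1.0]]
wrist_force: [0.2, 0.3, -1.0]
gripper_width: 1.0
gripper_force: 0.0
```

```bash
python3 look.py; python3 - <<'E'
import pickle,cv2,numpy as np
c=pickle.load(open("top.pkl","rb"))["pixels"][:,:,::-1]
im=np.zeros((600,800,3),np.uint8)
k=dict(interpolation=cv2.INTER_CUBIC)
im[:400,:532]=cv2.resize(c[140:240,255:388],None,fx=4,fy=4,**k)
im[:260,540:800]=cv2.resize(c[190:255,160:225],None,fx=4,fy=4,**k)
im[300:600,540:800]=cv2.resize(c[145:175,322:348],None,fx=10,fy=10,**k)
cv2.imwrite("pics/final.png",im)
E
```

```text
[ 0.44914053 -0.27104589  0.24104873] [ 0.20621619  0.29706486 -0.98084822]
((43.12438201904297, 43.08049011230469), (22.55929946899414, 33.31513214111328), 77.90524291992188)
corners app mm
 [[ 44.7 105.3]
 [ 49.6 -20.9]
 [-36.  -23.2]
 [-40.8 102.5]] tcp app (np.float64(-161.27709004384624), np.float64(-137.7613136786722))
```

View pics/final.png

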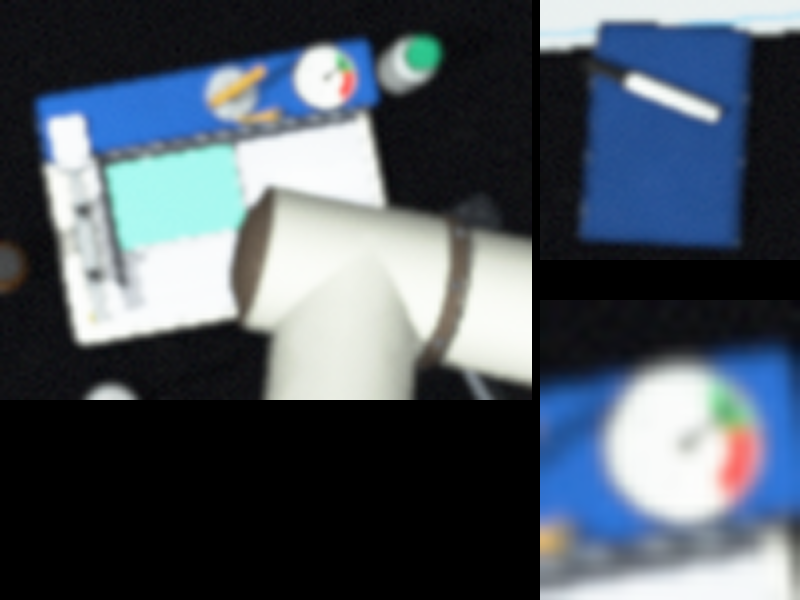

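The final view shows the pointer in the middle of the green field at (730,410). The plate is in the corner at (108,165), and the pen is on the book at (670,95). Handing in.

```bash
python3 -c "
from station import r
print(r.finish_job())"
```

```text
the job is handed in; nothing more can be done
None
```

I handed the job in at about 32.5 s; the hand-in gave no verdict. In the last pictures the glass plate sits in the corner against both stops, the pen lies on the log book, and the gauge pointer is mid-green (key about 4.3 rad). I saw no sign of a bystander being touched, though the arm hid the red bottle and beaker in the final view.

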